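Put the filter block back in its slot and close the accessory case

ROBOT

A 6-joint arm with a two-finger parallel gripper is mounted at the origin on the work surface. World frame = base frame: x ahead of the robot, y to its left, z up, the work surface at z = 0. Lengths are in m, angles in rad, forces in N, time in s.
With the tool pointing down it reaches from about 0.325 to 0.9 m from the base axis. Payload 6.1 kg.
Tool frame: the origin (TCP) lies at the very end of the fingers, on their centre line; the grasp point (between the pads) lies 19 mm behind it; z points along the fingers, y is the line along which they close (so a half turn about z gives the same grasp; the last joint's range is limited). The gripper opens to 85 mm and grips with 20 to 120 N. Pads are 22 mm wide; open, the fingers measure 114 mm over their backs; the gripper's body (76 mm by 85 mm) begins 54 mm behind the grasp point. The pads swing forward as they close: fully open they stand 13 mm farther back than shut.
Start: joints at [-1.361, 0.22, 1.526, -0, 1.395, -0.126], TCP at [0.206, -0.59, 0.231] pointing down, gripper open.
Joint ranges: [-2.98, 2.98], [-0.91, 2.08], [0.09, 2.57], [-1.24, 4.39], [0.2, 2.65], [-2.68, 2.68]. Speed limits (rad/s): [2.57, 2.57, 3.01, 3.14, 3.14, 3.14].

INTERFACE

Orientations are given as a unit quaternion [w, x, y, z].
In Python, from cell import bot gives the robot as it stands.
- The arm moves only by the tool apply_moves, never from a script. Its argument "commands" is one flat list of numbers, 5 for each row, row after row: the shift along the tool's x, y, z in mm, then the turn about the tool's z in rad, then the finger opening in mm, from 0 to 85.4. In form: [x, y, z, twist, hand, x, y, z, twist, hand, ...]. A call has 1 to 5 rows; each row is the pose to reach, as a shift and turn from the pose commanded when the call began, along the tool's axes at that moment; what a row does not reach only later rows make up. A row lasts 1/10 s, in which the tool goes at most 50 mm and 8.59 degrees, less where a joint would pass 70% of its speed; a pose out of reach is approached as far as the arm can. A call with a gripper value outside its range is refused whole. The fingers move at their own pace and stop on an object; "force" is the grip in N (left out, the last holds). Time passes only in rows, so rows that repeat a pose let the fingers close. It gives the time, the measured TCP pose, the force, the opening and the grip force at its end, in the units of the state.
- bot.state(): the state, without advancing time (a new reading comes with each control period).
- bot.snapshot(name): name is "scene" or "side" or "wrist"; returns the picture (400x640x3 uint8, blue, green, red); there is no depth.
- bot.camera_params(name): a dict with "intrinsics" (3x3 intrinsics, pixels), "dist_coeffs" ([k1, k2, p1, p2, k3] as OpenCV has them; the pictures are not rectified), "R" (3x3) and "t" (3): a world point X has camera coordinates R X + t. Camera axes: x right, y down, z forward; pixel columns grow to the right and rows downward; lengths in m; the calibration is good to about 2 mm. A picture is of the moment at which its call begins: read the wrist's pose just before it. camera_params takes no time and is no camera call; for the wrist camera it gives the pose at the moment of the call.
- bot.close_job(): hands the job in; it is judged then, once.
The state is a dict: "t": time; "q": joint angles; "joint_vel": joint speeds; "joint_torque": joint torques, N m; "tool_pos": TCP position; "eef_rot": TCP orientation; "ft_force": force on the tool from outside, world axes, zero at the start; "ft_torque": the same for the moment, N m; "grip_width": finger opening in m; "grasp_force": force on a finger pad.
Only numpy, scipy, OpenCV 4.12 (cv2) and the standard library are available. Lean on these libraries where they do the work, as an engineer would, in place of code of your own. Each camera call takes 0.05 s, during which the arm holds its last target. There are 200 camera calls.

TASK

Put the black filter block that stands on the bench back into its own slot in the sloping accessory case - the slot whose pocket and picture label have the block's oblong outline - set down gently and fully home with its aluminium-faced end outwards. Then slide the cover down the slope, by its knob or otherwise, until it is fully shut over the slots. Leave the eyepiece in the case and the other things on the bench where they are.

Things in the scene. Friction and masses are not known exactly. Their poses are not given: they have to be found in the camera images.
- filter_block: The part to put away: a plain black oblong block 36 mm (x) by 24 mm (y) by 40 mm tall (z), about 60 to 130 g, a round amber window on both narrow (x) faces, a thin aluminium plate on top. Origin: centre of its underside. It starts upright on the bench; a half turn about z makes no difference.
- slot_oblong: The block's own slot: fixed grey insert, dark-floored pocket 41 (x) by 29 (y) mm, 10 mm deep, black oblong on the white label at its lower end. Origin: centre of the pocket floor. Tilted axes: x up the 30 degree slope, towards the robot; y across; z square out of the slope, leaning 30 degrees away from the robot. The block's z goes along this z, its x along this x. Insert top at z = 10 mm.
- slot_square: A wrong slot, empty: same grey insert (74 mm up the slope by 64 mm across), but a square pocket 41 by 41 mm, 10 mm deep, and a black square on its label. Origin and axes as for slot_oblong. The three inserts stand side by side 66 mm apart in an order that changes.
- slot_round: A wrong slot: the same grey insert, with a round pocket of 35 mm diameter, 10 mm deep, and a black disc on its label; the eyepiece is in it. Same origin and axes as slot_oblong.
- case: White accessory case, fixed: a sloping tray 212 mm wide (y) and 183 mm long up its 30 degree slope; a 6 mm end wall at either side stands 46 mm above the pocket floors (square to the slope). Origin: on the bench, 55 mm straight below the middle slot's pocket floor; x points uphill, towards the robot, y to the side, z up.
- cover (a joint): Slide of the grey flat cover (56 mm up the slope, 212 mm across, 5 mm thick) that runs on the end walls, its upper face 51 mm out from the pocket floors. In m: 0 = fully shut over the three pockets, 0.10 = as far up the slope as it goes. It starts open and stays where it is left; some 3 N move it.
- cover_knob (a point): Centre of the top of the cover's aluminium knob, 20 mm in diameter, 28 mm tall above the cover. Axes as for the slots: x up the slope (opening), z out of the slope along the knob. With the cover shut it is above the middle slot: 6 mm up the slope from the pocket's centre, 79 mm out from the pocket floor.
- eyepiece: Bystander: a round black eyepiece, 31 mm in diameter and 38 mm tall, that lies in the round slot. Origin: centre of its foot.
- hygrometer: Bystander: a white thermo-hygrometer, 26 by 62 by 72 mm tall, standing on the bench. Origin: centre of its underside.
- slide_box: Bystander: a box of microscope slides, 55 by 85 by 30 mm tall, on the bench. Origin: centre of its underside.
- oil_bottle: Bystander: a small bottle, 32 mm in diameter and 65 mm tall, standing on the bench. Origin: centre of its underside.

How it is judged:
By the outcome, as a careful person would: the job done as asked, in the order asked, and still so for the second after the job is handed in, with the robot touching nothing.
It also fails if it takes over 45 s, if anything falls off the work surface, if the arm or the gripper's body presses on something with over 40 N, if the wrist force passes 120 N, or if a joint passes its speed limit or range.

## Working session

There is one attempt and no reset: what is moved stays moved. The work goes in short steps, Python scripts to look and compute and a tool call to move; the robot and the scene stay as the last step left them, time stands still between calls to the robot, and variables do not carry over. Pictures are saved under pics/ and viewed, at most 10 in all, crops included, and the job is handed in when it is done.

Besides the shell and the picture viewer there is one more tool, called after "Call:" as name(argument=value, ...), one argument or row to a line, values as JSON. apply_moves: Moves the arm, as the interface text tells. Its arguments: {"type":"object","properties":{"commands":{"type":"array","items":{"type":"number"}},"force":{"type":"number"}},"required":["commands"]}

```bash
ls; mkdir -p pics
python3 - <<'E'
from cell import bot
import cv2,numpy as np
np.set_printoptions(precision=4,suppress=True)
s=bot.state();print(s)
a=bot.snapshot("scene");b=bot.snapshot("side")
cv2.imwrite("pics/scene.png",a);cv2.imwrite("pics/side.png",b)
for n in("scene","side","wrist"):
    print(n,bot.camera_params(n))
E
```

```text
pics
{'t': 0.0, 'q': array([-1.3611,  0.2212,  1.5276,  0.    ,  1.3947, -0.1261]), 'joint_vel': array([ 0.001 , -0.0013, -0.0011, -0.0004, -0.0005,  0.    ]), 'joint_torque': array([ -0.0009, -49.6902, -38.9395,  -0.0003,   0.0111,  -0.    ]), 'tool_pos': array([ 0.2058, -0.5895,  0.2302]), 'eef_rot': array([-0.001 ,  0.9859,  0.1671, -0.    ]), 'ft_force': array([-0.3464,  0.0826, -0.7121]), 'ft_torque': array([-0.0042,  0.0394, -0.0451]), 'grasp_force': 0.0, 'grip_width': 0.0852933169570894}
scene {'intrinsics': array([[436.6081,   0.    , 313.7617],
       [  0.    , 436.6081, 199.4734],
       [  0.    ,   0.    ,   1.    ]]), 'dist_coeffs': array([-0.1172,  0.    ,  0.    ,  0.    ,  0.    ]), 'R': array([[ 0.5612,  0.8276, -0.0138],
       [ 0.6327, -0.4396, -0.6375],
       [-0.5337,  0.3491, -0.7703]]), 't': array([-0.366 , -0.2828,  1.5419])}
side {'intrinsics': array([[411.2985,   0.    , 322.4886],
       [  0.    , 411.2985, 207.8577],
       [  0.    ,   0.    ,   1.    ]]), 'dist_coeffs': array([0.0123, 0.    , 0.    , 0.    , 0.    ]), 'R': array([[-0.9013, -0.4329,  0.0177],
       [-0.3266,  0.6521, -0.6842],
       [ 0.2847, -0.6225, -0.7291]]), 't': array([0.5484, 0.2264, 0.8948])}
wrist {'intrinsics': array([[356.8906,   0.    , 321.6258],
       [  0.    , 356.8906, 198.4412],
       [  0.    ,   0.    ,   1.    ]]), 'dist_coeffs': array([-0.0421,  0.    ,  0.    ,  0.    ,  0.    ]), 'R': array([[ 0.3291, -0.9443, -0.0024],
       [-0.9027, -0.3153,  0.2928],
       [-0.2773, -0.0942, -0.9562]]), 't': array([-0.6227, -0.0385,  0.3794])}
```

View pics/scene.png

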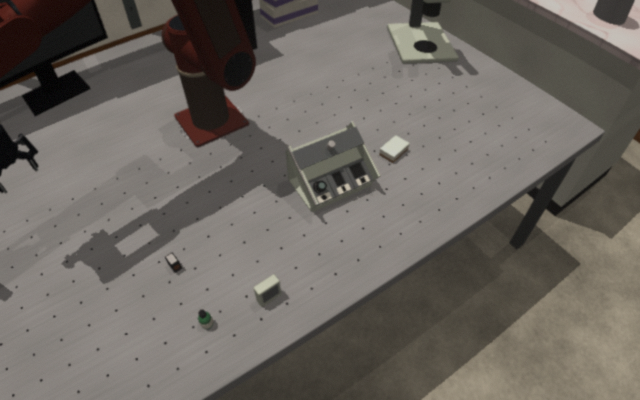

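View pics/side.png

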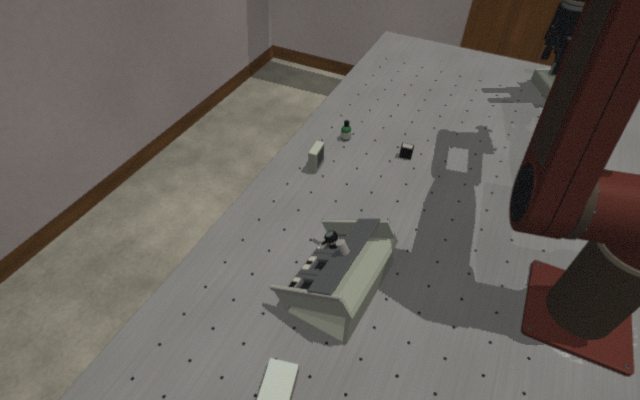

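```bash
cat > h.py <<'E'
from cell import bot
import cv2,numpy as np
np.set_printoptions(precision=4,suppress=True)
def ray(cp,uv):
    n=cv2.undistortPoints(np.array([[uv]],float),cp['intrinsics'],cp['dist_coeffs'])[0,0]
    R,t=cp['R'],cp['t']; d=R.T@np.array([n[0],n[1],1.]); return -R.T@t,d/np.linalg.norm(d)
def onz(cp,uv,z):
    c,d=ray(cp,uv); return c+d*(z-c[2])/d[2]
def tri(obs):
    A=np.zeros((3,3));b=np.zeros(3);L=[ray(*o) for o in obs]
    for c,d in L:
        P=np.eye(3)-np.outer(d,d);A+=P;b+=P@c
    X=np.linalg.solve(A,b); return X,[np.linalg.norm((np.eye(3)-np.outer(d,d))@(X-c)) for c,d in L]
def proj(cp,X):
    r,_=cv2.Rodrigues(cp['R']); return cv2.projectPoints(np.atleast_2d(np.array(X,float)),r,cp['t'],cp['intrinsics'],cp['dist_coeffs'])[0][:,0]
E
python3 - <<'E'
from h import *
S=bot.camera_params("scene");D=bot.camera_params("side");W=bot.camera_params("wrist")
print("block",tri([(S,(172,258)),(D,(407,147))]))
print("knob",tri([(S,(332,144)),(D,(340,246))]))
print("eyep",tri([(S,(321,184)),(D,(330,237))]))
print("wallL",tri([(S,(291,150)),(D,(386,221))]))
print("camC",-W['R'].T@W['t'], W['R'][2], bot.state()['tool_pos'])
a=cv2.imread("pics/scene.png")[110:300,140:420];cv2.imwrite("pics/c1.png",cv2.resize(a,None,fx=2.8,fy=2.8,interpolation=cv2.INTER_CUBIC))
E
```

```text
block (array([ 0.4927, -0.34  ,  0.0367]), [np.float64(0.0018844816950029028), np.float64(0.001884481695002831)])
knob (array([0.4866, 0.1781, 0.1598]), [np.float64(0.0012474316497989228), np.float64(0.0012474316497990102)])
eyep (array([0.5371, 0.1071, 0.0825]), [np.float64(0.0026919046913323505), np.float64(0.0026919046913323422)])
wallL (array([0.4314, 0.0729, 0.153 ]), [np.float64(0.002284037668730231), np.float64(0.0022840376687302943)])
camC [ 0.2754 -0.5644  0.3726] [-0.2773 -0.0942 -0.9562] [ 0.2058 -0.5896  0.2303]
```

View pics/c1.png

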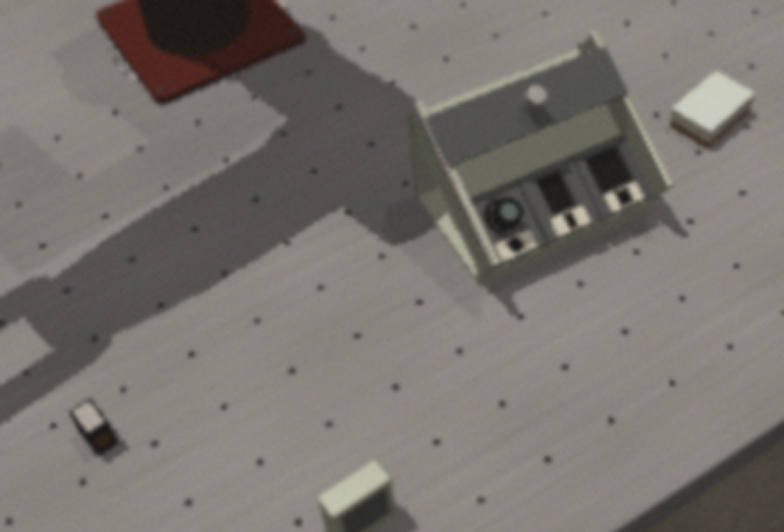

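The picture shows the case with the eyepiece in the left slot, what looks like a narrow oblong pocket in the middle, and the square one on the right. The knob is near the middle of the cover and the block is at lower left. I'll move above the block.

Call:
apply_moves(
  commands=[45,-18,0,0,85,90,-36,0,0,85,135,-54,0,0,85,180,-72,0,0,85,225,-90,0,0,85],
)

```text
t: 0.6
tool_pos: [0.3897, -0.4293, 0.2309]
eef_rot: [-0.0, 0.986, 0.167, -0.0]
ft_force: [0.0, -0.3, -0.2]
grip_width: 0.0847
grasp_force: 0.0
```

Call:
apply_moves(
  commands=[45,-18,0,0,85,90,-36,0,0,85,128,-52,0,0,85,128,-52,0,0,85,128,-52,0,0,85],
)

```text
t: 1.1
tool_pos: [0.4927, -0.3387, 0.2307]
eef_rot: [-0.0, 0.986, 0.168, -0.001]
ft_force: [-0.8, 0.2, 0.4]
grip_width: 0.0853
grasp_force: 0.0
```

Run:
```python
from h import *
import pickle
print(bot.state()['tool_pos'],bot.state()['eef_rot'])
W=bot.camera_params("wrist");a=bot.snapshot("wrist");cv2.imwrite("pics/w1.png",a);pickle.dump(W,open("w1.pkl","wb"))
print(proj(W,[.4927,-.34,.04]))
```

```text
[ 0.4927 -0.3387  0.2307] [-0.0003  0.9857  0.1684 -0.0005]
[[324.3959 170.5752]]
```

View pics/w1.png

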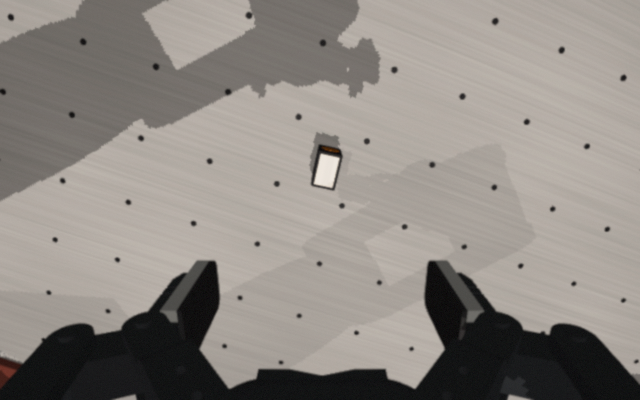

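The wrist view shows the block's aluminium top at about (326,171), long axis near the image vertical, with its amber window face at the top edge. The fingers are well clear of it.

```bash
cat > blk.py <<'E'
from h import *
import pickle
def plate(a,guess,thr=215):
    g=a.min(axis=2); 
    m=(g>thr).astype(np.uint8)
    cs,_=cv2.findContours(m,cv2.RETR_EXTERNAL,cv2.CHAIN_APPROX_NONE)
    cs=[c for c in cs if cv2.contourArea(c)>100]
    c=min(cs,key=lambda c:np.hypot(*(c.mean(axis=(0,1))-guess)))
    return cv2.boxPoints(cv2.minAreaRect(c)),cv2.contourArea(c)
def report(W,a,guess,tip,z=.04,thr=215):
    b,ar=plate(a,guess,thr); P=np.array([onz(W,p,z) for p in b]);c=P.mean(0)
    e=[P[1]-P[0],P[2]-P[1]];L=max(e,key=np.linalg.norm)
    print("px",b.mean(0),"area",ar,"centre",c,"sides",[np.linalg.norm(x) for x in e],"yaw",np.arctan2(L[1],L[0]))
    return b.mean(0)
E
python3 - <<'E'
from blk import *
W=pickle.load(open("w1.pkl","rb"));a=cv2.imread("pics/w1.png")
for thr in(200,225):
  u=report(W,a,(326,171),None,thr=thr)
S=bot.camera_params("scene")
print(tri([(W,u),(S,(172,258))]))
E
```

```text
px [326.3177 170.5706] area 470.0 centre [ 0.4931 -0.3418  0.04  ] sides [np.float64(0.028550769340680453), np.float64(0.01678867631002652)] yaw 0.12041672371298537Traceback (most recent call last):
  File "<stdin>", line 4, in <module>
  File "blk.py", line 11, in report
    b,ar=plate(a,guess,thr); P=np.array([onz(W,p,z) for p in b]);c=P.mean(0)
         ~~~~~^^^^^^^^^^^^^
  File "blk.py", line 8, in plate
    c=min(cs,key=lambda c:np.hypot(*(c.mean(axis=(0,1))-guess)))
ValueError: min() iterable argument is empty
```

Call:
apply_moves(
  commands=[0,3,40,0.12,85,0,3,80,0.218,85,0,3,110,0.218,85,0,3,110,0.218,85,0,3,110,0.218,85],
)

```text
t: 1.65
tool_pos: [0.4925, -0.3435, 0.1215]
eef_rot: [-0.0, 0.998, 0.058, -0.0]
ft_force: [0.5, -0.0, 0.7]
grip_width: 0.0848
grasp_force: 0.0
```

Run:
```python
from blk import *
s=bot.state();print(s['tool_pos'],s['eef_rot'],2*np.arctan2(s['eef_rot'][2],s['eef_rot'][1]))
W=bot.camera_params("wrist");a=bot.snapshot("wrist");cv2.imwrite("pics/w2.png",a)
g=proj(W,[.4931,-.3418,.04])[0];print(g)
u=report(W,a,g,None,thr=190)
W1=pickle.load(open("w1.pkl","rb"))
print(tri([(W1,(326.3,170.6)),(W,u)]))
```

```text
[ 0.4925 -0.3435  0.1215] [-0.0003  0.9983  0.0581 -0.0004] 0.1162103040123385
[320.9174 204.6061]
px [320.5 204. ] area 1039.0 centre [ 0.4932 -0.3415  0.04  ] sides [np.float64(0.017470733941925103), np.float64(0.029101377097026097)] yaw -3.015535309928625
(array([ 0.4932, -0.3416,  0.0394]), [np.float64(0.00015053968034909785), np.float64(0.0001505396803490878)])
```

Call:
apply_moves(
  commands=[1,-2,35,-0.01,60,1,-2,70,-0.01,60,1,-2,95,-0.01,60,1,-2,104.5,-0.01,50,1,-2,104.5,-0.01,40],
  force=25,
)

```text
t: 2.2
tool_pos: [0.4944, -0.3409, 0.0174]
eef_rot: [0.0, 0.998, 0.064, 0.0]
ft_force: [0.1, -0.2, -0.7]
grip_width: 0.0404
grasp_force: 0.0
```

Call:
apply_moves(
  commands=[0,0,0,0,20,0,0,0,0,20,0,0,0,0,20,0,0,0,0,20,0,0,0,0,20],
  force=25,
)

```text
t: 2.7
tool_pos: [0.4958, -0.3419, 0.0194]
eef_rot: [0.002, 0.998, 0.064, 0.002]
ft_force: [-0.1, -0.3, 7.3]
grip_width: 0.0234
grasp_force: 28.9
```

Call:
apply_moves(
  commands=[0,0,-20,0,20,0,0,-65,0,20,0,0,-115,0,20,0,0,-165,0,20,0,0,-215,0,20],
)

```text
t: 3.2
tool_pos: [0.4939, -0.3401, 0.2344]
eef_rot: [0.0, 0.998, 0.064, 0.0]
ft_force: [0.3, -1.1, -0.8]
grip_width: 0.0234
grasp_force: 27.9
```

Call:
apply_moves(
  commands=[6,-43,-20,0,20,13,-90,-30,0,20,20,-137,-30,0,20,27,-184,-30,0,20,34,-231,-30,0,20],
)

```text
t: 3.7
tool_pos: [0.4982, -0.1052, 0.2626]
eef_rot: [0.0, 0.998, 0.064, 0.001]
ft_force: [0.3, -0.0, -0.8]
grip_width: 0.0237
grasp_force: 27.9
```

Call:
apply_moves(
  commands=[7,-47,0,0,20,14,-94,0,0,20,21,-141,0,0,20,28,-188,0,0,20,35,-235,0,0,20],
)

```text
t: 4.2
tool_pos: [0.5029, 0.1325, 0.2626]
eef_rot: [-0.0, 0.998, 0.064, 0.001]
ft_force: [1.2, -0.3, -1.8]
grip_width: 0.0235
grasp_force: 27.9
```

Call:
apply_moves(
  commands=[6,-40,0,0,20,6,-40,0,0,20,6,-40,0,0,20,6,-40,0,0,20],
)

```text
t: 4.6
tool_pos: [0.504, 0.1702, 0.262]
eef_rot: [0.0, 0.998, 0.064, 0.0]
ft_force: [-0.2, 0.1, -0.9]
grip_width: 0.0239
grasp_force: 27.9
```

Run:
```python
from h import *
import pickle
s=bot.state();print(s['tool_pos'],s['eef_rot'],s['grip_width'],s['grasp_force'])
W=bot.camera_params("wrist");a=bot.snapshot("wrist");cv2.imwrite("pics/w3.png",a);pickle.dump(W,open("w3.pkl","wb"))
```

```text
[0.504  0.1702 0.262 ] [0.0003 0.998  0.0636 0.0001] 0.0238551720994014 27.895968854427338
```

View pics/w3.png

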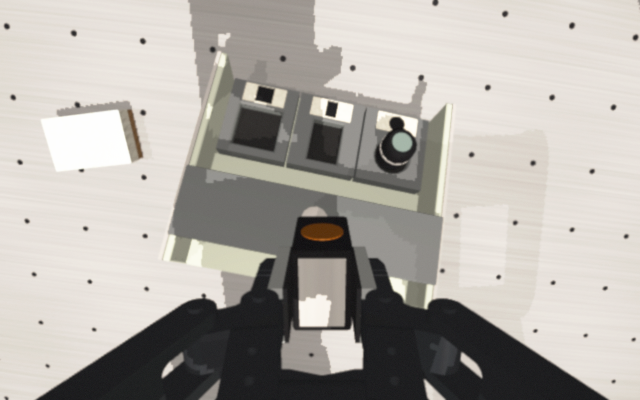

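The oblong pocket is the middle one, at about (325,143), with its label mark at (331,109). The square pocket is at (258,130) and the eyepiece at (397,145). The block is held squarely. I'll take a second view from farther out, looking more square to the slope.

Call:
apply_moves(
  commands=[45,0,0,0,20,90,0,0,0,20,110,0,0,0,20,110,0,0,0,20,110,0,0,0,20],
)

```text
t: 5.15
tool_pos: [0.613, 0.1836, 0.2613]
eef_rot: [0.0, 0.998, 0.063, -0.001]
ft_force: [-0.0, -0.3, -1.1]
grip_width: 0.0237
grasp_force: 27.9
```

Run:
```python
from h import *
import pickle
s=bot.state();print(s['tool_pos'],s['eef_rot'],s['grip_width'],s['grasp_force'])
W=bot.camera_params("wrist");a=bot.snapshot("wrist");cv2.imwrite("pics/w4.png",a);pickle.dump(W,open("w4.pkl","wb"))
b=cv2.imread("pics/w3.png")[70:190,210:450]
# guess of area in w4
g=proj(W,[.53,.17,.08])[0];print(g)
u,v=g.astype(int);v0=max(0,v-60);u0=max(0,u-120);c=a[v0:v0+120,u0:u0+240];print(u0,v0)
cv2.imwrite("pics/c2.png",np.vstack([cv2.resize(x,(720,360),interpolation=cv2.INTER_CUBIC) for x in(b,c)])[:, :][:720].copy() if 0 else cv2.resize(np.vstack([b,c]),None,fx=2.5,fy=2.5,interpolation=cv2.INTER_CUBIC))
```

```text
[0.613  0.1836 0.2613] [ 0.0001  0.998   0.0629 -0.0007] 0.02368525666498407 27.876532673835754
[325.818  254.3743]
205 194
```

View pics/c2.png

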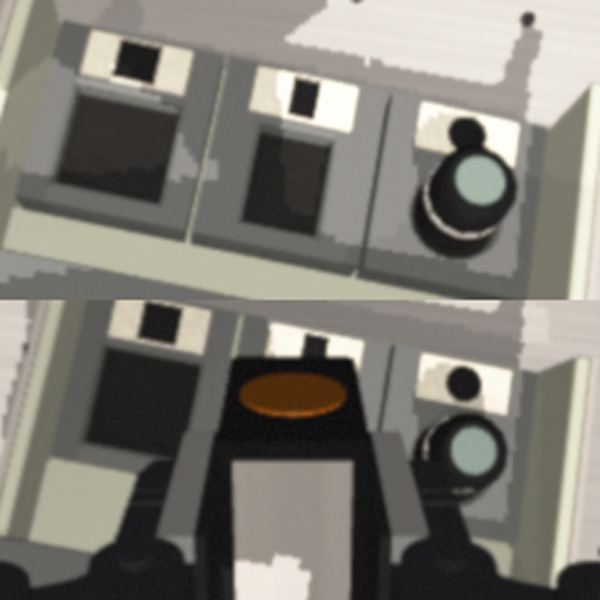

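In the second view the held block hides the middle pocket. The square pocket and all three label marks are visible. I'll take one more view, shifted sideways.

Call:
apply_moves(
  commands=[-22,40,0,0,20,-45,80,0,0,20,-60,110,0,0,20,-60,110,0,0,20,-60,110,0,0,20],
)

```text
t: 5.7
tool_pos: [0.567, 0.0677, 0.2626]
eef_rot: [-0.0, 0.998, 0.063, 0.001]
ft_force: [0.2, 0.2, -1.8]
grip_width: 0.0229
grasp_force: 27.9
```

```bash
cat > cont.py <<'E'
from h import *
import pickle
def darks(a,thr,roi):
    x0,y0,x1,y1=roi; g=cv2.cvtColor(a,cv2.COLOR_BGR2GRAY); m=np.zeros_like(g); m[y0:y1,x0:x1]=(g[y0:y1,x0:x1]<thr)
    cs,_=cv2.findContours(m,cv2.RETR_EXTERNAL,cv2.CHAIN_APPROX_NONE)
    for c in cs:
        A=cv2.contourArea(c)
        if 60<A<6000:
            (u,v),(w,h),t=cv2.minAreaRect(c); print("  area %.0f rect (%.1f,%.1f) %.1fx%.1f ang %.1f"%(A,u,v,w,h,t), cv2.boxPoints(cv2.minAreaRect(c)).round(1).tolist())
E
python3 - <<'E'
from cont import *
s=bot.state();print(s['tool_pos'])
W=bot.camera_params("wrist");a=bot.snapshot("wrist");cv2.imwrite("pics/w5.png",a);pickle.dump(W,open("w5.pkl","wb"))
g=proj(W,[.53,.17,.08])[0];print(g)
for n,roi in(("w3",(200,70,450,190)),("w4",(200,190,295,260)),("w4",(360,200,440,245)),("w5",(int(g[0])-150,max(0,int(g[1])-80),int(g[0])+100,int(g[1])+40))):
  print(n);darks(cv2.imread(f"pics/{n}.png"),55,roi)
E
```

```text
[0.567  0.0677 0.2626]
[211.6565 196.7503]
w3
  area 210 rect (386.9,162.2) 33.6x16.3 ang 35.1 [[368.3999938964844, 159.1999969482422], [377.79998779296875, 145.89999389648438], [405.29998779296875, 165.1999969482422], [395.8999938964844, 178.5]]
  area 944 rect (324.3,143.1) 28.8x36.1 ang 11.3 [[306.6000061035156, 157.89999389648438], [313.70001220703125, 122.5], [342.0, 128.1999969482422], [334.8999938964844, 163.60000610351562]]
  area 519 rect (400.2,141.3) 32.8x42.0 ang 20.9 [[377.3999938964844, 155.10000610351562], [392.29998779296875, 115.80000305175781], [423.0, 127.5], [408.0, 166.6999969482422]]
  area 1336 rect (256.2,129.3) 41.6x35.0 ang 11.8 [[232.3000030517578, 142.1999969482422], [239.5, 107.9000015258789], [280.20001220703125, 116.4000015258789], [273.0, 150.6999969482422]]
  area 79 rect (331.4,109.0) 7.8x12.0 ang 11.3 [[326.3999938964844, 114.0999984741211], [328.70001220703125, 102.30000305175781], [336.3999938964844, 103.9000015258789], [334.1000061035156, 115.5999984741211]]
  area 153 rect (264.5,94.3) 14.1x12.5 ang 12.5 [[256.29998779296875, 98.80000305175781],
[... 1262 characters left out ...]
, [224.1999969482422, 214.10000610351562]]
  area 108 rect (287.0,172.5) 11.0x12.0 ang 90.0 [[281.0, 167.0], [293.0, 167.0], [293.0, 178.0], [281.0, 178.0]]
  area 1298 rect (150.9,179.4) 38.8x39.0 ang 14.0 [[127.4000015258789, 193.60000610351562], [136.8000030517578, 155.6999969482422], [174.5, 165.10000610351562], [165.0, 203.0]]
  area 86 rect (223.0,159.4) 8.0x12.9 ang 14.0 [[217.60000610351562, 164.60000610351562], [220.6999969482422, 152.1999969482422], [228.5, 154.10000610351562], [225.39999389648438, 166.60000610351562]]
  area 141 rect (158.8,146.3) 13.8x12.4 ang 14.0 [[150.60000610351562, 150.60000610351562], [153.60000610351562, 138.60000610351562], [167.0, 142.0], [164.0, 154.0]]
```

View pics/w5.png

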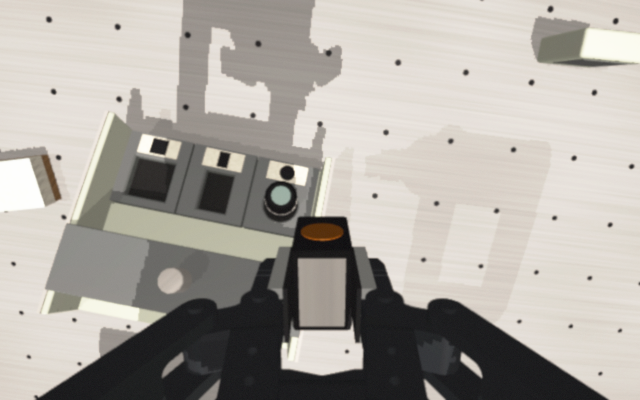

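The sideways view shows the middle pocket at (216,192) and its mark at (223,159). The disc mark is at (287,172), the knob top at (171,280) and the cover is fully up the slope.

```bash
cat > geo.py <<'E'
from cont import *
W3,W4,W5=[pickle.load(open(f"w{i}.pkl","rb")) for i in(3,4,5)]
if __name__=="__main__":
    sq,r1=tri([(W3,(264.5,94.3)),(W4,(268.6,202.7)),(W5,(158.8,146.3))])
    md,r2=tri([(W3,(331.4,109.)),(W5,(223.,159.4))])
    ds,r3=tri([(W4,(390.,227.5)),(W5,(287.,172.5))])
    print(sq,md,ds,np.round(r1+r2+r3,4),"spacing",np.linalg.norm(sq-md),np.linalg.norm(md-ds))
    # pocket floor/rim edge mids
    def mid(p,q):return (np.array(p)+q)/2
    up=tri([(W3,mid((306.6,157.9),(334.9,163.6))),(W5,mid((198.1,207.8),(224.2,214.1)))])
    lo=tri([(W3,mid((313.7,122.5),(342.,128.2))),(W5,mid((207.1,170.7),(233.2,177.)))])
    print("uphill rim edge",up,"downhill floor edge",lo)
    y=sq-ds;yaw=np.arctan2(-y[0],y[1]);print("case lateral yaw",yaw, "dz",y[2])
    S=bot.camera_params("scene")
    print("knob w5/scene/side",tri([(W5,(171,280)),(S,(332,144)),(bot.camera_params("side"),(340,246))]))
E
python3 geo.py
```

```text
[0.5658 0.2347 0.0476] [0.5603 0.1689 0.0481] [0.5544 0.1032 0.0472] [0.0001 0.0001 0.0001 0.0001 0.0001 0.0003 0.0003] spacing 0.06603488813888833 0.06595921992984442
uphill rim edge (array([0.5121, 0.173 , 0.0701]), [np.float64(0.0004065271459390488), np.float64(0.00040652714593912814)]) downhill floor edge (array([0.5448, 0.1706, 0.0495]), [np.float64(0.0005897272072434451), np.float64(0.0005897272072434476)])
case lateral yaw -0.08622819357312521 dz 0.00037969958707397
knob w5/scene/side (array([0.4861, 0.1777, 0.1599]), [np.float64(0.0013755645420327558), np.float64(0.000563898087967243), np.float64(0.0019345692878598875)])
```

```bash
cat >> geo.py <<'E'
f=np.array([.9963,-.0861,0]);l=np.array([.0861,.9963,0]);k=np.array([0,0,1.])
c,s=np.cos(np.pi/6),.5
u=-c*f+s*k;n=s*f+c*k
O=np.array([.5285,.1716,.055])
E
python3 - <<'E'
from geo import *
for nm,W in(("w3",W3),("w5",W5)):
    for z in(.010,0):
        P=[O+x*u+y*l+z*n for x,y in((.0205,.0145),(-.0205,.0145),(-.0205,-.0145),(.0205,-.0145))]
        print(nm,z,proj(W,P).round(1).tolist())
    P=[O+x*u+y*l+.01*n for x,y in((.037,.032),(-.037,.032),(-.037,-.032),(.037,-.032))]
    print(nm,"insert",proj(W,P).round(1).tolist())
# cover from knob: world pos -> coordinates in slot frame
K=np.array([.4861,.1777,.1599])-O;print("knob slot coords",K@u,K@l,K@n)
a=cv2.imread("pics/w3.png");b=cv2.imread("pics/w5.png")
g=[]
for im,W in((a,W3),(b,W5)):
    x,y=proj(W,O)[0].astype(int);X0,Y0=x-50,y-50;cr=cv2.resize(im[Y0:Y0+100,X0:X0+100],None,fx=4,fy=4,interpolation=cv2.INTER_CUBIC)
    for z,col in((.01,(0,255,0)),(0,(0,0,255))):
        P=proj(W,[O+xx*u+yy*l+z*n for xx,yy in((.0205,.0145),(-.0205,.0145),(-.0205,-.0145),(.0205,-.0145))])
        cv2.polylines(cr,[(((P-[X0,Y0]+.5)*4)).astype(np.int32)],True,col,1)
    g.append(cr)
cv2.imwrite("pics/ov.png",np.hstack(g))
E
```

```text
w3 0.01 [[306.5, 154.9], [314.8, 115.4], [344.1, 121.9], [336.8, 161.4]]
w3 0 [[305.9, 158.4], [313.9, 119.9], [342.5, 126.1], [335.3, 164.6]]
w3 insert [[284.4, 167.6], [300.3, 96.3], [364.3, 110.6], [352.1, 181.8]]
w5 0.01 [[195.6, 205.4], [206.3, 166.3], [234.7, 172.2], [224.8, 211.3]]
w5 0 [[198.0, 207.4], [208.3, 169.3], [236.0, 175.0], [226.4, 213.1]]
w5 insert [[173.4, 218.1], [193.5, 147.7], [255.5, 160.6], [238.5, 231.2]]
knob slot coords 0.08948846025743612 0.0024267899999999946 0.06946189985698761
```

View pics/ov.png

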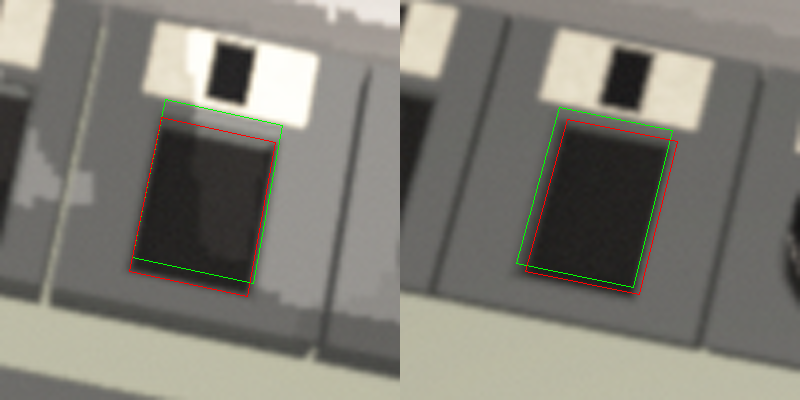

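Measured geometry:
- The three marks are 66 mm apart, as given.
- The slot origin is about (0.526, 0.172, 0.056), 55 mm expected.
- The case's forward axis is at yaw -0.086.

The tool stays vertical, so I'll pre-tilt the block. I'll press its uphill edge on the flat strip beside the pocket while the tool follows the pivot arc, then insert along the slope normal. First, above that strip.

Call:
apply_moves(
  commands=[-3,-43,0,0.08,20,-6,-86,0,0.16,20,-9,-128,0,0.212,20,-9.6,-135.3,45,0.212,20,-9.6,-135.3,92,0.212,20],
)

```text
t: 6.25
tool_pos: [0.5418, 0.2053, 0.1712]
eef_rot: [-0.001, 0.999, -0.04, 0.003]
ft_force: [0.8, -0.6, -1.4]
grip_width: 0.0234
grasp_force: 27.9
```

Call:
apply_moves(
  commands=[0,0,20,0,20,0,0,20,0,20,0,0,20,0,20],
)

```text
t: 6.55
tool_pos: [0.5411, 0.2022, 0.1504]
eef_rot: [-0.0, 0.999, -0.041, 0.0]
ft_force: [0.1, -0.2, -0.5]
grip_width: 0.0234
grasp_force: 27.8
```

```bash
cat > fr.py <<'E'
from geo import *
O=O+.0025*u
def tool(p=True):
    s=bot.state();d=s['tool_pos']-O
    print("t",s['t'],"F,lat,H mm",np.array([d@f,d@l,d[2]])*1e3,"yaw",2*np.arctan2(s['eef_rot'][2],s['eef_rot'][1]),"ft",s['ft_force'],s['grip_width'],s['grasp_force'])
E
python3 - <<'E'
from fr import *
tool()
W=bot.camera_params("wrist");a=bot.snapshot("wrist");cv2.imwrite("pics/w6.png",a)
# knob direct from w5: cast onto top plane z=79
for px in((171,280),):
    c0,d=ray(W5,px);t=(.079-(c0-O)@n)/(d@n);X=c0+d*t-O;print("knob",X@u,X@l,X@n, "FH",X@f,X[2])
S=proj(W5,[O+.106*u+.079*n,O+.106*u+.051*n]);print(S)
E
```

```text
t 6.55 F,lat,H mm [12.0426 31.5922 94.1649] yaw -0.08302075861601246 ft [ 0.0769 -0.1616 -0.5136] 0.023386219117191374 27.84171223640442
knob 0.0872866381112965 -0.0013939407022417112 0.07900000000000003 FH -0.03609244601532172 0.11205932595461893
[[162.4318 304.8594]
 [173.6378 302.3241]]
```

Run:
```python
from fr import *
def pl(W,px,z):
    c0,d=ray(W,px);t=(z-(c0-O)@n)/(d@n);X=c0+d*t-O;return np.array([X@u,X@l])*1e3
# edge scan along image columns: green/white tray to grey cover transition
for nm,W in(("w3",W3),("w5",W5)):
    a=cv2.imread(f"pics/{nm}.png")
    g=cv2.GaussianBlur(cv2.cvtColor(a,cv2.COLOR_BGR2GRAY),(3,3),0).astype(int)
    base=proj(W,O+.06*u+.051*n)[0]
    for du in(-40,-20,20):
        c_=int(base[0]+du);col=g[:,c_];r0=int(base[1])-30
        d=np.diff(col[r0:r0+60]);r=r0+np.argmin(d);print(nm,(c_,r),d.min(),"top/bot edge",pl(W,(c_,r+.5),.051),pl(W,(c_,r+.5),.046))
a=cv2.imread("pics/w5.png");h=cv2.cvtColor(a,cv2.COLOR_BGR2GRAY)[262:300,150:195]
cs,_=cv2.findContours((h>140).astype(np.uint8),cv2.RETR_EXTERNAL,cv2.CHAIN_APPROX_NONE)
for c_ in cs:
    if cv2.contourArea(c_)>60:
        (x,y),r=cv2.minEnclosingCircle(c_);print("knob",x+150,y+262,r,cv2.contourArea(c_),pl(W5,(x+150,y+262),.079))
```

```text
w3 (277, np.int64(182)) -28 top/bot edge [60.3419 32.7334] [59.0607 33.089 ]
w3 (297, np.int64(186)) -28 top/bot edge [60.2145 16.6195] [58.931  16.6824]
w3 (337, np.int64(216)) -28 top/bot edge [ 77.5016 -19.0448] [ 76.5321 -19.6298]
w5 (148, np.int64(238)) -24 top/bot edge [59.573  34.4239] [59.4161 36.3219]
w5 (168, np.int64(242)) -24 top/bot edge [59.5615 17.3551] [59.4045 18.9792]
w5 (208, np.int64(250)) -26 top/bot edge [ 59.5928 -16.8455] [ 59.4363 -15.7702]
knob 170.0 280.5 13.200478553771973 485.0 [87.7841 -0.7675]
```

The cover edge is at x = 59.6 mm and the knob at x = 87.7 mm, both from two views, so the cover is about 82 mm open. That leaves little room for the gripper body. After pre-tilting I'll nudge the cover farther up. Now I'll lower the block towards the strip.

Call:
apply_moves(
  commands=[0,1,25,0,20,0,1,45,0,20,0,1,54,0,20,0,1,57,0,20,0,1,57,0,20],
)

```text
t: 7.1
tool_pos: [0.5417, 0.2005, 0.094]
eef_rot: [-0.0, 0.999, -0.042, 0.001]
ft_force: [0.4, -0.2, -0.2]
grip_width: 0.0238
grasp_force: 27.9
```

Call:
apply_moves(
  commands=[0,0,1,0,20,0,0,2,0,20,0,0,3,0,20],
  force=20,
)

```text
t: 7.4
tool_pos: [0.5414, 0.2004, 0.0905]
eef_rot: [-0.0, 0.999, -0.042, 0.001]
ft_force: [0.1, -0.2, -0.8]
grip_width: 0.0234
grasp_force: 27.9
```

Call:
apply_moves(
  commands=[0,0,1,0,20,0,0,2,0,20],
  force=20,
)

```text
t: 7.6
tool_pos: [0.5422, 0.2005, 0.0893]
eef_rot: [-0.0, 0.999, -0.042, 0.001]
ft_force: [0.5, -0.2, 7.7]
grip_width: 0.0231
grasp_force: 29.0
```

Call:
apply_moves(
  commands=[0,0,1,0,20,0,0,2,0,20],
)

```text
t: 7.8
tool_pos: [0.5434, 0.2006, 0.0885]
eef_rot: [-0.001, 0.999, -0.042, 0.003]
ft_force: [0.5, -1.0, 12.4]
grip_width: 0.0233
grasp_force: 29.5
```

Call:
apply_moves(
  commands=[3.5,0,0,0,20,4.6,0,1,0,20,6.5,0,3,0,20],
)

```text
t: 8.1
tool_pos: [0.5494, 0.2001, 0.0851]
eef_rot: [-0.001, 0.999, -0.042, 0.002]
ft_force: [-0.0, 0.7, 12.4]
grip_width: 0.0235
grasp_force: 29.5
```

Call:
apply_moves(
  commands=[2,0,2,0,20,3.5,0,4.5,0,20,5,0,7,0,20],
)

```text
t: 8.4
tool_pos: [0.5564, 0.1998, 0.0799]
eef_rot: [-0.001, 0.999, -0.042, 0.004]
ft_force: [2.1, -1.0, 17.3]
grip_width: 0.0237
grasp_force: 31.1
```

Run:
```python
from fr import *
tool()
W=bot.camera_params("wrist");a=bot.snapshot("wrist");cv2.imwrite("pics/w7.png",a[150:400,200:460].repeat(2,0).repeat(2,1))
```

```text
t 8.4 F,lat,H mm [27.5642 30.4901 23.6447] yaw -0.08427978657199678 ft [ 2.1278 -0.9714 17.3268] 0.023684164547546203 31.14112079143524
```

View pics/w7.png

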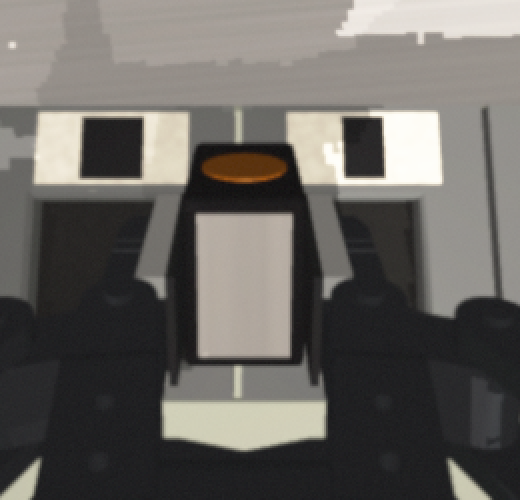

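The block didn't turn. Its edge slid down the slope instead, and the plate looks the same in the hand as before. The grip friction is too strong, so I'll go back up the strip and repeat with a lighter grip, setting the opening close to the block's width.

Call:
apply_moves(
  commands=[0,0,-6,0,20,-6,0,-14,0,20,-15,0,-15,0,20,-15,0,-14,0,20,-15,0,-13,0,20],
)

```text
t: 8.95
tool_pos: [0.5379, 0.2009, 0.0904]
eef_rot: [-0.0, 0.999, -0.042, 0.001]
ft_force: [0.0, -0.7, 10.8]
grip_width: 0.0237
grasp_force: 30.4
```

Call:
apply_moves(
  commands=[0,0,1,0,23.5,0,0,1.5,0,23.5,0,0,1.5,0,23.5],
  force=20,
)

```text
t: 9.25
tool_pos: [0.5388, 0.2009, 0.0896]
eef_rot: [-0.0, 0.999, -0.042, 0.002]
ft_force: [0.8, -0.9, 11.4]
grip_width: 0.0236
grasp_force: 22.4
```

Call:
apply_moves(
  commands=[0,0,0,0,23.8,0,0,0,0,23.8,0,0,0,0,23.8],
  force=20,
)

```text
t: 9.55
tool_pos: [0.539, 0.2009, 0.0892]
eef_rot: [-0.0, 0.999, -0.042, 0.002]
ft_force: [3.8, -0.4, 6.8]
grip_width: 0.0237
grasp_force: 9.3
```

Call:
apply_moves(
  commands=[0,0,0,0,24,0,0,0,0,24,0,0,0,0,24],
  force=20,
)

```text
t: 9.85
tool_pos: [0.5364, 0.2006, 0.0866]
eef_rot: [0.0, 0.999, -0.042, -0.001]
ft_force: [0.4, -0.4, -0.2]
grip_width: 0.0243
grasp_force: 0.6
```

Call:
apply_moves(
  commands=[0,0,0,0,23.7,0,0,0,0,23.7],
)

```text
t: 10.05
tool_pos: [0.5366, 0.2004, 0.0866]
eef_rot: [0.0, 0.999, -0.042, -0.001]
ft_force: [0.6, 0.4, -0.2]
grip_width: 0.0239
grasp_force: 7.7
```

Run:
```python
from fr import *
tool()
W=bot.camera_params("wrist");a=bot.snapshot("wrist");pickle.dump(W,open("w8.pkl","wb"));cv2.imwrite("pics/w8f.png",a);cv2.imwrite("pics/w8.png",a[150:400,200:460].repeat(2,0).repeat(2,1))
```

```text
t 10.05 F,lat,H mm [ 7.7129 29.4    30.3564] yaw -0.08408302806412397 ft [ 0.6034  0.4111 -0.1726] 0.023878739084249846 7.672152668237686
```

View pics/w8.png

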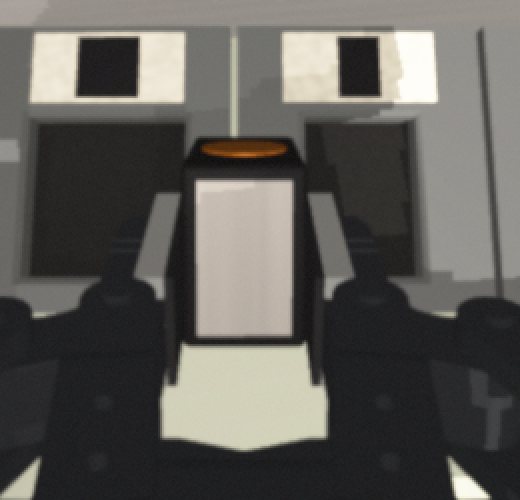

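The block has tilted: the plate now spans rows 239–318, the amber face is strongly foreshortened, and it is lightly held at 7.7 N. I'll check by casting the plate corners onto the expected tilted plane.

```bash
cat > pt.py <<'E'
from fr import *
def platepx(a,thr=120):
    g=cv2.cvtColor(a,cv2.COLOR_BGR2GRAY);m=np.zeros_like(g);m[225:335,285:360]=g[225:335,285:360]>thr
    cs,_=cv2.findContours(m,cv2.RETR_EXTERNAL,cv2.CHAIN_APPROX_NONE)
    c_=min([x for x in cs if cv2.contourArea(x)>1500],key=lambda x:abs(x.mean(axis=(0,1))-[322,290]).sum())
    h=cv2.convexHull(c_)
    for e in np.arange(.01,.1,.005):
        q=cv2.approxPolyDP(h,e*cv2.arcLength(h,True),True)
        if len(q)==4:break
    q=q[:,0].astype(float);q=q[np.argsort(q[:,1])];return np.array([*q[:2][np.argsort(q[:2,0])],*q[2:][np.argsort(q[2:,0])]])
def check(W,a,tp=None):
    q=platepx(a);print("px",q.tolist())
    obj=np.array([[15,9,0],[15,-9,0],[-15,9,0],[-15,-9,0]],float)/1e3
    q2=q+np.array([[-.5,-.5],[.5,-.5],[-.5,.5],[.5,.5]])
    ok,r,t=cv2.solvePnP(obj,q2,W['intrinsics'],W['dist_coeffs'])
    R=W['R'].T@cv2.Rodrigues(r)[0];X=W['R'].T@(t[:,0]-W['t'])-O
    print("plate tilt deg",np.degrees(np.arctan2(R[:,2]@f,R[2,2])),"centre F,l,H",np.array([X@f,X@l,X[2]])*1e3,"slot x,z",X@u*1e3,X@n*1e3)
    for zz in(.05,):
        P=[]
        for p in q2:
            c0,d=ray(W,p);P.append(c0+d*((zz-(c0-O)@n)/(d@n)))
        P=np.array(P);print("cast sides",np.linalg.norm(P[0]-P[1]),np.linalg.norm(P[2]-P[3]),np.linalg.norm(P[0]-P[2]),"c",((P.mean(0)-O)@np.array([u,l,n]).T)*1e3)
E
python3 - <<'E'
from pt import *
check(W5,cv2.imread("pics/w5.png"));check(pickle.load(open("w8.pkl","rb")),cv2.imread("pics/w8f.png"))
E
```

```text
px [[298.0, 259.0], [345.0, 259.0], [300.0, 325.0], [343.0, 325.0]]
plate tilt deg -0.20602896629225356 centre F,l,H [ 46.9114 -99.6787 226.5211] slot x,z 72.63410956646808 219.62874846368584
cast sides 0.042024454399046764 0.037184614477971105 0.055500913577870986 c [  75.0975 -118.3211   50.    ]
px [[298.0, 240.0], [345.0, 240.0], [299.0, 317.0], [345.0, 316.0]]
plate tilt deg 13.313014317839793 centre F,l,H [12.7732 30.1946 52.6358] slot x,z 15.255979042805931 51.97057426538938
cast sides 0.018853820523263832 0.01768164136988589 0.02938632949326021 c [14.7954 30.2097 50.    ]
```

Call:
apply_moves(
  commands=[1,0,1,0,23.8,2,0,2,0,23.8,3,0,3.5,0,23.8,3,0,3.5,0,23.8],
)

```text
t: 10.5
tool_pos: [0.5409, 0.2003, 0.084]
eef_rot: [-0.0, 0.999, -0.042, 0.0]
ft_force: [2.0, 0.4, 0.1]
grip_width: 0.0237
grasp_force: 7.8
```

```bash
cat > look.py <<'E'
from pt import *
tool();W=bot.camera_params("wrist");a=bot.snapshot("wrist");check(W,a)
E
python3 look.py
```

```text
t 10.5 F,lat,H mm [12.0792 29.655  27.7592] yaw -0.08429858020784664 ft [1.956  0.4433 0.1352] 0.023689800604413266 7.843061685562134
px [[298.0, 240.0], [345.0, 240.0], [299.0, 317.0], [345.0, 316.0]]
plate tilt deg 13.169787824900272 centre F,l,H [17.0585 30.4082 50.0256] slot x,z 10.239670905675533 51.85270332021227
cast sides 0.01884303001040687 0.017662314807798254 0.02936390434638132 c [ 9.7714 30.4255 50.    ]
```

```bash
cat >> pt.py <<'E'
_pp=platepx
def platepx(a,thr=120):
    q=_pp(a,thr);g=cv2.cvtColor(a,cv2.COLOR_BGR2GRAY)
    s=cv2.cornerSubPix(g,q.astype(np.float32).reshape(-1,1,2),(4,4),(-1,-1),(3,50,.005))[:,0].astype(float)
    return s-np.array([[-.5,-.5],[.5,-.5],[-.5,.5],[.5,.5]])
E
python3 - <<'E'
from pt import *
for n_ in("w3","w5"):check(W3 if n_=="w3" else W5,cv2.imread(f"pics/{n_}.png"))
check(pickle.load(open("w8.pkl","rb")),cv2.imread("pics/w8f.png"))
W=bot.camera_params("wrist");a=bot.snapshot("wrist");check(W,a)
E
```

```text
px [[297.947021484375, 258.48858642578125], [345.3367614746094, 258.51947021484375], [300.1409606933594, 326.80853271484375], [342.5, 324.5]]
plate tilt deg 1.9105652570605567 centre F,l,H [-24.4768  -2.8919 226.1712] slot x,z 134.28314554416133 183.63164486219458
cast sides 0.037463895713736435 0.03240430022671107 0.05073194300921164 c [136.2451 -17.7619  50.    ]
px [[297.94866943359375, 258.4863586425781], [345.1522521972656, 258.44854736328125], [302.3339538574219, 328.2276916503906], [342.5, 324.5]]
plate tilt deg 4.928331696111496 centre F,l,H [  45.7009 -100.1829  224.5705] slot x,z 72.70712788442756 217.33421676089603
cast sides 0.042216829249531546 0.03487349630706393 0.058662717901025195 c [  75.3359 -118.7837   50.    ]
px [[297.96197509765625, 240.23428344726562], [345.3775329589844, 240.22067260742188], [299.5, 316.5], [344.5, 315.5]]
plate tilt deg 11.645957200652406 centre F,l,H [12.6477 30.1595 52.4017] slot x,z 15.247632794459166 51.705084942664435
cast sides 0.019014547412754858 0.017309995126486448 0.029119185162313283 c [14.7494 30.1764 50.    ]
px [[297.9633483886719, 240.22314453125], [345.36944580078125, 240.22523498535156], [299.5, 316.5], [344.5, 315.5]]
plate tilt deg 11.528288194038433 centre F,l,H [16.8992 30.3735 49.7906] slot x,z 10.260186314031149 51.56949445000613
cast sides 0.018999939400601167 0.017290877423195305 0.029101177002011053 c [ 9.7557 30.3922 50.    ]
```

Call:
apply_moves(
  commands=[1,0,2,0,23.7,2,0,4,0,23.7,2.5,0,5,0,23.7,2.5,0,5,0,23.8,2.5,0,5,0,23.8],
)

```text
t: 11.1
tool_pos: [0.5441, 0.2001, 0.0796]
eef_rot: [-0.0, 0.999, -0.042, 0.001]
ft_force: [2.9, -1.1, 4.2]
grip_width: 0.0239
grasp_force: 8.8
```

```bash
sed -i '/^_pp/,$d' pt.py; python3 look.py
```

```text
t 11.1 F,lat,H mm [15.2037 29.7456 23.3506] yaw -0.0842342271691622 ft [ 2.9116 -1.0659  4.1984] 0.023943468392530656 8.815818876028061
px [[298.0, 236.0], [345.0, 236.0], [298.0, 316.0], [345.0, 316.0]]
plate tilt deg 20.48308864802327 centre F,l,H [22.116  30.6303 46.9666] slot x,z 4.330264786514448 51.73223438614538
cast sides 0.018593213307132157 0.01775034877638184 0.030088408115981877 c [ 4.0302 30.6312 50.    ]
```

Call:
apply_moves(
  commands=[1,0,2,0,23.8,2,0,3.5,0,23.8,2.5,0,4.5,0,23.8,2.5,0,4.5,0,23.8],
)

```text
t: 11.55
tool_pos: [0.5462, 0.1999, 0.0749]
eef_rot: [-0.0, 0.999, -0.042, 0.001]
ft_force: [3.1, -0.0, 3.7]
grip_width: 0.0237
grasp_force: 9.3
```

```bash
python3 look.py
```

```text
t 11.55 F,lat,H mm [17.4039 29.7439 18.6528] yaw -0.08422299862449664 ft [ 3.1202 -0.0078  3.7015] 0.02366436049451313 9.344055354595184
px [[298.0, 232.0], [344.0, 231.0], [297.0, 312.0], [346.0, 312.0]]
plate tilt deg 34.76586133403255 centre F,l,H [26.5205 30.7633 42.174 ] slot x,z -1.8804301921415552 49.78403218769933
cast sides 0.017858899039458892 0.018125608528357106 0.029556320463782943 c [-1.7356 30.7252 50.    ]
```

The plate now lies 49.8 mm out from the pocket floors, and its cast sides are consistent, so the block is flush at 30° on the strip. I'll tighten the grip, back off along the normal, and nudge the cover farther up with a finger against the knob.

Call:
apply_moves(
  commands=[0,0,0,0,20,0,0,0,0,20,7.5,0,-13,0,20,7.5,7.7,-55,0,20,-10,7.7,-92,0,20],
  force=25,
)

```text
t: 12.1
tool_pos: [0.5345, 0.192, 0.1665]
eef_rot: [0.001, 0.999, -0.043, -0.002]
ft_force: [1.4, -0.1, -0.3]
grip_width: 0.0233
grasp_force: 24.8
```

Call:
apply_moves(
  commands=[-19,0,0,0,20,-19,0,9,0,20,-19,0,18,0,20,-19,0,18,0,20],
)

```text
t: 12.5
tool_pos: [0.5139, 0.194, 0.1447]
eef_rot: [0.001, 0.999, -0.042, -0.003]
ft_force: [-0.4, -1.0, -0.9]
grip_width: 0.0234
grasp_force: 24.9
```

```bash
python3 look.py
```

```text
t 12.5 F,lat,H mm [-14.3444  21.107   88.4915] yaw -0.08425292102197478 ft [-0.4242 -0.9613 -0.8989] 0.023386563912569526 24.856460988521576
px [[298.0, 232.0], [344.0, 231.0], [298.0, 312.0], [346.0, 312.0]]
plate tilt deg 28.51804308554608 centre F,l,H [ -5.6039  22.0912 111.2959] slot x,z 60.501043860522344 93.58313373639972
cast sides 0.023759489469294917 0.023672249730165747 0.03934597796447898 c [59.6097 21.962  50.    ]
```

Call:
apply_moves(
  commands=[-1,0,-3,0,20,-5,0,-5.5,0,20,-9,0,-8,0,20,-13,0,-10.5,0,20,-17,0,-13,0,20],
)

```text
t: 13.05
tool_pos: [0.4989, 0.1963, 0.1618]
eef_rot: [-0.0, 0.999, -0.042, 0.001]
ft_force: [2.8, 1.4, -3.0]
grip_width: 0.0238
grasp_force: 27.0
```

Call:
apply_moves(
  commands=[-2,0,-1,0,20,-2,0,-1,0,20],
)

```text
t: 13.25
tool_pos: [0.4968, 0.1965, 0.1629]
eef_rot: [-0.0, 0.999, -0.042, 0.0]
ft_force: [1.4, 2.1, -1.4]
grip_width: 0.0236
grasp_force: 26.8
```

```bash
python3 look.py
```

```text
t 13.25 F,lat,H mm [-31.5441  22.0601 106.6317] yaw -0.0839133755118996 ft [ 1.4168  2.0913 -1.3733] 0.023558051968997868 26.781410202383995
px [[298.0, 232.0], [345.0, 232.0], [298.0, 312.0], [346.0, 312.0]]
plate tilt deg 20.515642500893268 centre F,l,H [-22.9734  22.8567 130.11  ] slot x,z 84.95056588204544 101.19189419648599
cast sides 0.02522367601899501 0.024583347342809855 0.040902455548858664 c [83.3664 22.8179 50.    ]
```

Call:
apply_moves(
  commands=[30,0,0,0,20,55,15,0,0,20,62.3,23,20,0,20,62.3,23,50,0,20,62.3,23,61,0,20],
)

```text
t: 13.8
tool_pos: [0.5546, 0.1671, 0.0979]
eef_rot: [0.001, 0.999, -0.043, -0.003]
ft_force: [-0.8, 0.1, -0.6]
grip_width: 0.0235
grasp_force: 24.9
```

Call:
apply_moves(
  commands=[0,0,0,0,20,0,0,0,0,20],
)

```text
t: 14.0
tool_pos: [0.557, 0.1683, 0.1019]
eef_rot: [0.0, 0.999, -0.042, -0.0]
ft_force: [1.0, -0.3, -0.8]
grip_width: 0.0236
grasp_force: 24.8
```

```bash
python3 look.py
```

```text
t 14.0 F,lat,H mm [30.8235 -0.833  45.6634] yaw -0.08382974040825579 ft [ 1.0457 -0.3016 -0.8235] 0.02363304531486265 24.84893649816513
px [[298.0, 232.0], [345.0, 232.0], [297.0, 312.0], [346.0, 312.0]]
plate tilt deg 36.08203025810981 centre F,l,H [39.8846  0.0471 69.058 ] slot x,z -0.012032454463531406 79.74827126931567
cast sides 0.022296452872294665 0.022179104904648625 0.03615486015236987 c [-0.565   0.0341 50.    ]
```

The plate is at x 0, lateral 0, z 80 in the slot frame, exactly above the pocket. I'll insert along the normal.

Call:
apply_moves(
  commands=[-5,0,8.7,0,20,-10,0,17.3,0,20,-14,0,24.2,0,20,-16,0,27.7,0,20,-16,0,27.7,0,20],
)

```text
t: 14.55
tool_pos: [0.5399, 0.1694, 0.0726]
eef_rot: [0.0, 0.999, -0.042, -0.001]
ft_force: [0.5, -0.2, -0.5]
grip_width: 0.0237
grasp_force: 24.9
```

Call:
apply_moves(
  commands=[-0.5,0,0.9,0,20,-1,0,1.7,0,20,-1.5,0,2.6,0,20,-1.5,0,2.6,0,20],
)

```text
t: 14.95
tool_pos: [0.5396, 0.1695, 0.071]
eef_rot: [-0.0, 0.999, -0.042, 0.0]
ft_force: [0.7, -0.2, -0.3]
grip_width: 0.0239
grasp_force: 24.9
```

```bash
python3 look.py
```

```text
t 14.95 F,lat,H mm [13.4326 -1.1144 14.7988] yaw -0.08430928563465163 ft [ 0.7172 -0.1649 -0.2699] 0.02387320301865373 24.85469698905945
px [[298.0, 232.0], [344.0, 231.0], [297.0, 312.0], [346.0, 312.0]]
plate tilt deg 34.866820725144116 centre F,l,H [22.5833 -0.0808 38.3052] slot x,z -0.40505690561007734 44.46493368825146
cast sides 0.01715096418671978 0.017413820567496286 0.028388237019882686 c [-0.1218 -0.1221 50.    ]
```

Call:
apply_moves(
  commands=[-0.5,0,0.9,0,20,-1,0,1.7,0,20,-1,0,1.7,0,20],
)

```text
t: 15.3
tool_pos: [0.5384, 0.1696, 0.0691]
eef_rot: [0.0, 0.999, -0.042, -0.0]
ft_force: [-0.4, 0.0, -0.4]
grip_width: 0.0238
grasp_force: 24.9
```

Call:
apply_moves(
  commands=[-0.25,0,0.4,0,20,-0.5,0,0.9,0,20,-0.5,0,0.9,0,20],
)

```text
t: 15.6
tool_pos: [0.538, 0.1697, 0.0683]
eef_rot: [0.0, 0.999, -0.042, -0.0]
ft_force: [-0.3, 0.3, -0.8]
grip_width: 0.0238
grasp_force: 24.9
```

Call:
apply_moves(
  commands=[-0.25,0,0.4,0,20,-0.5,0,0.9,0,20,-0.5,0,0.9,0,20],
)

```text
t: 15.9
tool_pos: [0.5375, 0.1697, 0.0674]
eef_rot: [0.0, 0.999, -0.042, -0.0]
ft_force: [0.2, 0.3, -1.0]
grip_width: 0.0235
grasp_force: 24.9
```

Call:
apply_moves(
  commands=[-0.25,0,0.4,0,20,-0.5,0,0.9,0,20,-0.5,0,0.9,0,20],
)

```text
t: 16.2
tool_pos: [0.5375, 0.1698, 0.067]
eef_rot: [-0.0, 0.999, -0.042, 0.0]
ft_force: [-0.3, -0.8, 1.4]
grip_width: 0.0236
grasp_force: 25.2
```

```bash
python3 look.py
```

```text
t 16.2 F,lat,H mm [11.2862 -1.0457 10.7706] yaw -0.08421229397339944 ft [-0.3244 -0.8292  1.3644] 0.023574639216600034 25.20656794309616
px [[298.0, 232.0], [344.0, 231.0], [298.0, 312.0], [346.0, 312.0]]
plate tilt deg 28.122887877684118 centre F,l,H [19.8389 -0.0949 33.608 ] slot x,z -0.37699920608544324 39.024811385162494
cast sides 0.016551002503743462 0.01646540151953611 0.02739540277569952 c [-0.1397 -0.1458 50.    ]
```

Call:
apply_moves(
  commands=[-0.2,0,0.4,0,23.6,-0.2,0,0.4,0,23.8,-0.2,0,0.4,0,24,-0.2,0,0.4,0,24.5,-0.2,0,0.4,0,26],
)

```text
t: 16.75
tool_pos: [0.5364, 0.1698, 0.0657]
eef_rot: [0.0, 0.999, -0.042, -0.0]
ft_force: [-1.0, -0.3, -0.4]
grip_width: 0.0258
grasp_force: 0.1
```

Call:
apply_moves(
  commands=[0,0,0,0,30,0,0,0,0,34,0,0,0,0,34],
)

```text
t: 17.05
tool_pos: [0.5366, 0.1698, 0.066]
eef_rot: [0.0, 0.999, -0.042, -0.0]
ft_force: [-0.1, 0.6, 0.1]
grip_width: 0.0342
grasp_force: 0.0
```

```bash
python3 look.py
```

```text
t 17.05 F,lat,H mm [10.4352 -1.1226  9.7373] yaw -0.08418008968926705 ft [-0.0959  0.6488  0.1131] 0.03418376372408511 0.0
px [[298.0, 225.0], [345.0, 225.0], [297.0, 304.0], [346.0, 304.0]]
plate tilt deg 38.46149286954172 centre F,l,H [22.2548 -0.2242 32.335 ] slot x,z -3.105708438162349 39.130309435249394
cast sides 0.016789109876984 0.016701574920601356 0.026995120925667884 c [-2.374  -0.2223 50.    ]
```

Call:
apply_moves(
  commands=[2,0,-30,0,34,10,0,-75,0,34,20,0,-120,0,34,20,0,-130,0,34,20,0,-130,0,34],
)

```text
t: 17.6
tool_pos: [0.5586, 0.1683, 0.1991]
eef_rot: [-0.001, 0.999, -0.042, 0.003]
ft_force: [0.9, 0.2, -0.5]
grip_width: 0.0338
grasp_force: 0.0
```

Run:
```python
from fr import *
tool()
W=bot.camera_params("wrist");a=bot.snapshot("wrist");cv2.imwrite("pics/w9.png",a);pickle.dump(W,open("w9.pkl","wb"))
g=cv2.cvtColor(a,cv2.COLOR_BGR2GRAY)
e=proj(W,O+.04*n)[0];print("expected plate px",e)
x,y=e.astype(int);m=np.zeros_like(g);m[y-28:y+28,x-22:x+22]=g[y-28:y+28,x-22:x+22]>120
cs,_=cv2.findContours(m,cv2.RETR_EXTERNAL,cv2.CHAIN_APPROX_NONE)
for c_ in sorted(cs,key=cv2.contourArea)[-2:]:
    r=cv2.minAreaRect(c_);b=cv2.boxPoints(r)
    P=[]
    for p in b:
        c0,d=ray(W,p);P.append(((c0+d*((.04-(c0-O)@n)/(d@n)))-O)@np.array([u,l,n]).T*1e3)
    print(cv2.contourArea(c_),r,np.round(P,1).tolist())
# knob: expected px for opening guess .098
for o in(.095,.1): print(o,proj(W,O+(.006+o)*u+.079*n))
```

```text
t 17.6 F,lat,H mm [ 32.4416  -0.6618 142.885 ] yaw -0.0843350804758533 ft [ 0.8727  0.1564 -0.4576] 0.033775682329170824 0.0
expected plate px [322.0948 211.076 ]
133.5 ((335.9999694824219, 210.49998474121094), (54.99999237060547, 13.999998092651367), 90.0) [[-21.6, -5.2, 40.0], [-21.7, -15.8, 40.0], [20.0, -15.3, 40.0], [20.0, -5.1, 40.0]]
869.0 ((322.5, 208.0), (38.0, 23.0), 90.0) [[-16.9, 8.4, 40.0], [-17.0, -8.9, 40.0], [11.9, -8.8, 40.0], [11.9, 8.1, 40.0]]
0.095 [[321.8208 369.7086]]
0.1 [[321.8037 378.962 ]]
```

The plate sits at x -2.5 mm, against the pocket's lower wall, lateral 0, with the right size for z = 40, so the block is home. Now I'll close the fingers and go over the knob to its uphill side.

Call:
apply_moves(
  commands=[-10,0,-18,0,15,-50,0,-20,0,0,-95,0,-20,0,0,-122,0,-20,0,0,-122,0,-20,0,0],
)

```text
t: 18.15
tool_pos: [0.4307, 0.1784, 0.2131]
eef_rot: [0.001, 0.999, -0.041, -0.003]
ft_force: [0.5, 0.0, 0.1]
grip_width: 0.0
grasp_force: 0.0
```

Run:
```python
from fr import *
tool()
W=bot.camera_params("wrist");a=bot.snapshot("wrist");cv2.imwrite("pics/w10.png",a)
g=cv2.cvtColor(a,cv2.COLOR_BGR2GRAY)
e=proj(W,O-.0025*u+.04*n)[0];print("expected plate px",e)
x,y=e.astype(int);x0,y0=x-35,max(0,y-40);m=np.zeros_like(g);m[y0:y+40,x0:x+35]=g[y0:y+40,x0:x+35]>110
cs,_=cv2.findContours(m,cv2.RETR_EXTERNAL,cv2.CHAIN_APPROX_NONE)
W9=pickle.load(open("w9.pkl","rb"))
for c_ in cs:
    if 300<cv2.contourArea(c_)<1500:
        r=cv2.minAreaRect(c_);X,res=tri([(W9,(322.5,208)),(W,r[0])]);d=X-O;print(r,"slot x,l,z",d@u*1e3,d@l*1e3,d@n*1e3,res)
h=g[:,:];
for o in(.08,.09,.095,.1): print(o,proj(W,O+(.006+o)*u+.079*n)[0], end=" ")
k=proj(W,O+.1*u+.079*n)[0].astype(int)
print("\nknob rows",[(r,int(g[r,k[0]])) for r in range(k[1]-45,min(399,k[1]+45),4)])
```

```text
t 18.15 F,lat,H mm [-95.8902  -1.6089 156.8307] yaw -0.08260871443820407 ft [0.456  0.0398 0.0908] 3.7681769055729277e-05 0.0
expected plate px [320.8549  20.6659]
((321.0, 21.0), (38.0, 28.0), 90.0) slot x,l,z -2.364648413378731 -0.19830808664076283 39.8399325142995 [np.float64(9.911003669431624e-05), np.float64(9.911003669429165e-05)]
((319.5, 29.5), (59.0, 69.0), 90.0) slot x,l,z -4.7810365725084285 0.3263270139163719 28.154063274965196 [np.float64(0.0006400204848028076), np.float64(0.0006400204848027336)]
0.08 [320.4276 114.5628] 0.09 [320.369  132.7343] 0.095 [320.3392 142.0034] 0.1 [320.3091 151.3958] 
knob rows [(95, 163), (99, 199), (103, 198), (107, 199), (111, 181), (115, 180), (119, 155), (123, 107), (127, 108), (131, 180), (135, 183), (139, 182), (143, 180), (147, 181), (151, 185), (155, 185), (159, 188), (163, 197), (167, 137), (171, 136), (175, 135), (179, 116), (183, 107)]
```

Two views put the plate 39.8 mm out from the floor, so the block is fully home. The knob is at about 98 mm opening. Now down behind it.

Call:
apply_moves(
  commands=[0,0,12,0,0,0,0,24,0,0,0,0,32,0,0,0,0,32,0,0],
)

```text
t: 18.6
tool_pos: [0.4342, 0.1778, 0.1815]
eef_rot: [0.001, 0.999, -0.042, -0.002]
ft_force: [-0.2, 0.0, -0.8]
grip_width: 0.0001
grasp_force: 0.0
```

```bash
python3 -c "
from fr import *
tool()"
```

```text
t 18.6 F,lat,H mm [-92.3282  -1.9085 125.2965] yaw -0.08475960023626111 ft [-0.2104  0.0061 -0.8262] 5.1403365790135055e-05 0.0
```

Call:
apply_moves(
  commands=[4,0,5,0,0,8,0,9,0,0,12,0,9,0,0,16,0,9.5,0,0,20,0,11,0,0],
)

```text
t: 19.1
tool_pos: [0.456, 0.1767, 0.1737]
eef_rot: [-0.0, 0.999, -0.042, 0.001]
ft_force: [-0.3, 0.6, 0.4]
grip_width: -0.0
grasp_force: 0.0
```

Call:
apply_moves(
  commands=[5,0,3,0,0,10,0,6,0,0,15,0,8.7,0,0,20,0,11.5,0,0,25,0,14.5,0,0],
)

```text
t: 19.6
tool_pos: [0.4805, 0.1746, 0.1585]
eef_rot: [-0.0, 0.999, -0.042, 0.0]
ft_force: [-0.4, 0.6, 1.6]
grip_width: -0.0001
grasp_force: 1.0
```

```bash
python3 -c "
from fr import *
tool()"
```

```text
t 19.6 F,lat,H mm [-45.8949  -1.1448 102.2564] yaw -0.08415824018125141 ft [-0.4008  0.6039  1.5636] -5.097479476267527e-05 1.001191372051835
```

Call:
apply_moves(
  commands=[5,0,2.9,0,0,10,0,5.8,0,0,15,0,8.7,0,0,20,0,11.5,0,0,25,0,14.4,0,0],
)

```text
t: 20.1
tool_pos: [0.5053, 0.1725, 0.144]
eef_rot: [-0.0, 0.999, -0.042, -0.0]
ft_force: [-1.7, 1.2, 2.0]
grip_width: 0.0004
grasp_force: 1.0
```

Call:
apply_moves(
  commands=[5,0,2.9,0,0,10,0,5.8,0,0,15,0,8.7,0,0,20,0,11.5,0,0,24,0,13.9,0,0],
)

```text
t: 20.6
tool_pos: [0.5293, 0.1704, 0.1301]
eef_rot: [-0.0, 0.999, -0.042, -0.0]
ft_force: [-1.1, 0.7, 2.8]
grip_width: 0.0006
grasp_force: 1.0
```

Call:
apply_moves(
  commands=[2,0,1.2,0,0,4,0,2.3,0,0,6,0,3.5,0,0],
)

```text
t: 20.9
tool_pos: [0.5349, 0.1699, 0.1268]
eef_rot: [0.0, 0.999, -0.042, -0.0]
ft_force: [-1.2, 0.6, 2.0]
grip_width: -0.0002
grasp_force: 0.9
```

```bash
cat > kn.py <<'E'
from fr import *
tool()
W=bot.camera_params("wrist");a=bot.snapshot("wrist");cv2.imwrite("pics/k%d.png"%(bot.state()['t']*100),a)
g=cv2.cvtColor(a,cv2.COLOR_BGR2GRAY)
q=proj(W,[O+(.006+o)*u+.079*n for o in(0,.01,.02,.04)]);print("knob px for opening 0,10,20,40",q.round(0).tolist())
k=q[0].astype(int);print([(r,int(g[r,k[0]])) for r in range(max(0,k[1]-40),min(399,k[1]+60),3)])
# downhill edge of cover (shut: find offset) at lateral 50 mm
for L in(.04,-.04):
    r=[]
    for x in range(-45,60,3):
        p=proj(W,O+x*1e-3*u+L*l+.051*n)[0].round().astype(int)
        r.append((x,int(g[p[1],p[0]])) if 0<=p[1]<400 and 0<=p[0]<640 else (x,-1))
    print(L,r)
E
python3 kn.py
```

```text
t 20.9 F,lat,H mm [ 8.6742 -1.111  70.5282] yaw -0.08414402364069613 ft [-1.2109  0.5973  1.9927] -0.00018670541255206625 0.9283030405640602
knob px for opening 0,10,20,40 [[321.0, 209.0], [321.0, 233.0], [321.0, 257.0], [321.0, 308.0]]
[(168, 31), (171, 29), (174, 31), (177, 81), (180, 112), (183, 113), (186, 113), (189, 112), (192, 106), (195, 105), (198, 110), (201, 186), (204, 191), (207, 194), (210, 195), (213, 195), (216, 194), (219, 193), (222, 195), (225, 199), (228, 202), (231, 202), (234, 204), (237, 209), (240, 197), (243, 190), (246, 101), (249, 24), (252, 28), (255, 27), (258, 27), (261, 27), (264, 27), (267, 26)]
0.04 [(-45, 159), (-42, 158), (-39, 161), (-36, 162), (-33, 144), (-30, 140), (-27, 216), (-24, 212), (-21, 215), (-18, 218), (-15, 112), (-12, 112), (-9, 113), (-6, 112), (-3, 112), (0, 112), (3, 112), (6, 111), (9, 112), (12, 113), (15, 133), (18, 153), (21, 154), (24, 141), (27, 112), (30, 113), (33, 111), (36, 111), (39, 157), (42, 217), (45, 32), (48, 35), (51, 35), (54, 33), (57, 36)]
-0.04 [(-45, 166), (-42, 162), (-39, 165), (-36, 152), (-33, 148), (-30, 139), (-27, 217), (-24, 217), (-21, 214), (-18, 213), (-15, 137), (-12, 114), (-9, 105), (-6, 144), (-3, 139), (0, 123), (3, 144), (6, 144), (9, 145), (12, 145), (15, 145), (18, 146), (21, 144), (24, 145), (27, 144), (30, 144), (33, 145), (36, 145), (39, 250), (42, 252), (45, 31), (48, 37), (51, 33), (54, 30), (57, 38)]
```

The cover spans x -16 to 38 mm, so about 5 mm is left to go. I'll push on to the stop.

Call:
apply_moves(
  commands=[2,0,1.2,0,0,4,0,2.3,0,0,5,0,2.9,0,0,6,0,3.5,0,0],
)

```text
t: 21.35
tool_pos: [0.5402, 0.1695, 0.1236]
eef_rot: [0.0, 0.999, -0.042, -0.001]
ft_force: [-8.2, 0.4, 10.0]
grip_width: 0.0003
grasp_force: 6.1
```

Call:
apply_moves(
  commands=[1,0,0.6,0,0,2,0,1.2,0,0,2,0,1.2,0,0],
)

```text
t: 21.65
tool_pos: [0.5405, 0.1695, 0.1234]
eef_rot: [0.0, 0.999, -0.042, -0.003]
ft_force: [-15.9, -0.8, 17.2]
grip_width: 0.0002
grasp_force: 11.0
```

```bash
python3 kn.py
```

```text
t 21.65 F,lat,H mm [14.3099 -1.0091 67.1537] yaw -0.0837986643963879 ft [-15.948   -0.7691  17.2167] 0.00020345178931677034 10.978602468967438
knob px for opening 0,10,20,40 [[321.0, 225.0], [321.0, 249.0], [321.0, 274.0], [321.0, 326.0]]
[(184, 112), (187, 112), (190, 111), (193, 111), (196, 110), (199, 103), (202, 173), (205, 192), (208, 194), (211, 196), (214, 195), (217, 195), (220, 193), (223, 194), (226, 197), (229, 202), (232, 203), (235, 204), (238, 208), (241, 193), (244, 196), (247, 141), (250, 28), (253, 26), (256, 29), (259, 27), (262, 25), (265, 25), (268, 26), (271, 29), (274, 27), (277, 27), (280, 27), (283, 27)]
0.04 [(-45, 161), (-42, 161), (-39, 157), (-36, 144), (-33, 145), (-30, 135), (-27, 211), (-24, 214), (-21, 111), (-18, 113), (-15, 112), (-12, 113), (-9, 112), (-6, 112), (-3, 113), (0, 113), (3, 111), (6, 112), (9, 155), (12, 154), (15, 118), (18, 112), (21, 112), (24, 113), (27, 112), (30, 112), (33, 130), (36, 211), (39, 32), (42, 43), (45, 35), (48, 31), (51, 37), (54, 37), (57, 40)]
-0.04 [(-45, 164), (-42, 148), (-39, 149), (-36, 148), (-33, 148), (-30, 148), (-27, 216), (-24, 212), (-21, 143), (-18, 140), (-15, 138), (-12, 114), (-9, 103), (-6, 145), (-3, 145), (0, 145), (3, 145), (6, 144), (9, 145), (12, 145), (15, 146), (18, 145), (21, 144), (24, 145), (27, 145), (30, 144), (33, 238), (36, 251), (39, 29), (42, 39), (45, 32), (48, 33), (51, 37), (54, 35), (57, 40)]
```

The cover has reached its stop: the force rose to 16 N and it spans x -22 to 33 mm, the shut position. I'll back off uphill and lift clear.

Call:
apply_moves(
  commands=[-5,0,-3.5,0,0,-12,0,-15,0,0,-15,0,-60,0,0,-15,0,-100,0,0,-15,0,-100,0,0],
)

```text
t: 22.2
tool_pos: [0.5317, 0.1712, 0.2301]
eef_rot: [-0.001, 0.999, -0.042, 0.006]
ft_force: [1.0, -0.3, 0.6]
grip_width: -0.0
grasp_force: 0.0
```

```bash
python3 kn.py
python3 - <<'E'
from h import *
a=cv2.imread("pics/scene.png");b=bot.snapshot("scene");d=cv2.absdiff(a,b).max(2)>40
for nm,(x,y,r) in dict(hygro=(267,288,14),bottle=(204,318,10),slides=(394,148,14),eyep=(321,186,6)).items(): print(nm,d[y-r:y+r,x-r:x+r].sum())
E
```

```text
t 22.2 F,lat,H mm [  5.414   -0.1012 173.8276] yaw -0.08412883755342979 ft [ 1.0123 -0.342   0.6056] -4.187246576388535e-05 0.0
knob px for opening 0,10,20,40 [[323.0, 158.0], [323.0, 172.0], [323.0, 186.0], [323.0, 215.0]]
[(118, 138), (121, 137), (124, 125), (127, 123), (130, 122), (133, 111), (136, 40), (139, 90), (142, 93), (145, 104), (148, 160), (151, 163), (154, 161), (157, 159), (160, 162), (163, 164), (166, 165), (169, 169), (172, 141), (175, 115), (178, 121), (181, 118), (184, 95), (187, 95), (190, 93), (193, 94), (196, 94), (199, 93), (202, 95), (205, 93), (208, 92), (211, 80), (214, 114), (217, 182)]
0.04 [(-45, 135), (-42, 134), (-39, 134), (-36, 136), (-33, 135), (-30, 119), (-27, 118), (-24, 135), (-21, 106), (-18, 93), (-15, 94), (-12, 110), (-9, 130), (-6, 129), (-3, 130), (0, 129), (3, 129), (6, 129), (9, 129), (12, 131), (15, 130), (18, 131), (21, 130), (24, 124), (27, 94), (30, 93), (33, 92), (36, 93), (39, 80), (42, 180), (45, 180), (48, 181), (51, 181), (54, 182), (57, 182)]
-0.04 [(-45, 137), (-42, 141), (-39, 138), (-36, 138), (-33, 133), (-30, 124), (-27, 121), (-24, 165), (-21, 139), (-18, 130), (-15, 130), (-12, 129), (-9, 130), (-6, 130), (-3, 130), (0, 127), (3, 121), (6, 122), (9, 123), (12, 123), (15, 122), (18, 122), (21, 123), (24, 122), (27, 122), (30, 123), (33, 130), (36, 130), (39, 105), (42, 237), (45, 236), (48, 237), (51, 238), (54, 237), (57, 237)]
hygro 0
bottle 0
slides 0
eyep 35
```

```bash
python3 -c "
from cell import bot
print(bot.close_job())"
```

```text
the job is handed in; nothing more can be done
None
```

The filter block is fully home in its oblong slot, aluminium face outwards. The cover was pushed to its stop, and the last picture reads shut to within about 1 mm. The job was handed in at about 22 s, the bench items had not moved, and the eyepiece, now under the cover, was never touched.

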